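# Lock the grill tools into their rack

### The job

Swing the keeper bar of the tool rack down over the brush and the spatula until it clicks shut in its detent, then take the loose round snap cap from the counter, set it over the stud that now stands up through the bar's eye, and press it down until it snaps and sits fully home. Keep pressing down firmly after the click: you finish while still holding the push on the seated cap, not letting it go. Leave the brush and the spatula in the rack, and the sauce jar and the funnel where they stand.

Things in the scene. Friction and masses are not known exactly. Their poses are not given: they have to be found in the camera images.
- rack: Wooden tool rack fixed to the counter, board 125 (x) x 235 (y) x 14 mm; origin: centre of its underside, z up. Along its y: bar hinge at +85 mm (cheek plates 68 mm high), stud at -85 mm. Brush and spatula lie along x in notches (y -15 to +58 mm) below the bar. A 16 x 14 mm steel post with the bar's spring-ball detent stands at x +27, y -40 mm, top 72 mm above the counter.
- keeper (a joint): Angle of the keeper bar, rad: 0 = shut (level), grows as its free end swings up. Starts half open, 0.55 to 1.05; a stiff hinge (about 0.17 N m) keeps it where it is left. In the last 5 degrees it must be pushed past a sprung ball (5 to 8 N downwards at point keeper_top), then stays shut at 0.
- keeper_hinge (a point): Point on the bar's hinge axis, which runs along the rack's x, 59 mm above the counter; axes as the rack's.
- keeper_top (a point): Point on the bar's upper face, 85 mm from the hinge axis, a place to push; turns with the bar (z out of that face, y towards the hinge). Aluminium bar 18 mm wide, 6 mm thick, mid-plane through the hinge axis, 148 mm long, then a flat eye (ring 50 mm outside, 32 mm inside) centred 170 mm from the hinge, which drops around the stud. Shut, that face is 62 mm above the counter.
- stud_seat (a point): Centre of the round steel seat (28 mm across) at the stud's foot, 63 mm above the counter; axes as the rack's. The upright stud is 15 mm thick and rises 20.5 mm above this point to a tapered tip; four sprung balls, centred 10 mm above the seat, stick out to 23 mm across. The cap's underside rests on this seat when home.
- cap: Loose black snap cap on the counter, open side down: ribbed round knob 42 mm across, 30 mm high, about 40 g; origin: centre of its underside, z up through its closed top. Mouth 18 mm wide with a rounded lip, wider inside. On the stud it meets the sprung balls 12 mm above home; it takes 10 to 15 N to snap through, then the force drops and it goes on down to the seat.
- brush: Grill brush, 265 mm long, wooden handle 20 mm wide, head towards the rack's -x, in the notch nearer the hinge; origin under the part of the handle in the rack.
- spatula: Slotted steel spatula with a wooden handle 20 mm wide, 305 mm long, blade towards the rack's +x, in the notch nearer the stud; origin under the part of the handle in the rack.
- jar: Glass sauce jar with wire clamp lid, 70 mm across, 108 mm high, on the counter; origin at the centre of its underside.
- funnel: White plastic funnel standing mouth down, 84 mm across, 100 mm high; origin at the centre of its underside.
Not all that is in view belongs to the job. Of the things like the cap, leave any that is brown or red; of the rest the larger one is meant.

How it is judged:
By the outcome, as a careful person would: the job done as asked, in the order asked, and still so for the second after the job is handed in, while the arm keeps its last pose, push and grip.
It also fails if it takes over 56 s, if anything falls off the work surface, if the arm or the gripper's body presses on something with over 40 N, if the wrist force passes 120 N, or if a joint passes its speed limit or range.

### The arm

A 7-joint arm with a two-finger parallel gripper is mounted at the origin on the work surface. World frame = base frame: x ahead of the robot, y to its left, z up, the work surface at z = 0. Lengths are in mm, angles in degrees, forces in N, time in s.
With the tool pointing down it reaches from about 350 to 900 mm from the base axis. Payload 19.9 kg.
Tool frame: the origin (TCP) lies at the very end of the fingers, on their centre line; the grasp point (between the pads) lies 19 mm behind it; z points along the fingers, y is the line along which they close (so a half turn about z gives the same grasp; the last joint's range is limited). The gripper opens to 85 mm and grips with 20 to 120 N. Pads are 22 mm wide; open, the fingers measure 114 mm over their backs; the gripper's body (76 mm by 85 mm) begins 54 mm behind the grasp point. The pads swing forward as they close: fully open they stand 13 mm farther back than shut.
Start: joints at [-67.638, 23.915, -0.59, 92.452, 0.269, 63.638, -3.037], TCP at [261.554, 567.616, 205.56] pointing down, gripper open.
Joint ranges: [-161.28, 161.28], [-22.2, 115.67], [-73.04, 71.86], [3.21, 147.25], [-68.34, 248.33], [10.77, 114.83], [-161.83, 161.83]. Speed limits (degrees/s): [108.29, 108.29, 136.94, 136.94, 172.46, 172.46, 172.46].

### API

Orientations are given as a 3x3 rotation matrix whose columns are the frame's x, y, z axes.
In Python, from rig import telemetry, get_image, job gives the robot as it stands. The module is installed in compiled form; this text tells all that it offers.
- The arm moves only by the tool move_arm, never from a script. Its argument "steps" is a list of rows, each an object with "twist": the turn, a rotation vector about the tool's x, y, z in degrees, a list of three; "dp": the shift along the tool's x, y, z in mm, a list of three; "jaw": the closure, from 0 (fully open) to 1 (shut). In form: [{"twist": [rx, ry, rz], "dp": [x, y, z], "jaw": jaw}, ...]. A call has 1 to 10 rows; each row shifts and turns the commanded pose from where the row before left it, along the tool's axes as they then stand; what a row does not reach is not made up. A row lasts 1/10 s, in which the tool goes at most 50 mm and 8.59 degrees, less where a joint would pass 70% of its speed; a pose out of reach is approached as far as the arm can. A call is refused whole if a number of a shift passes 50 or a number of a turn 8.59, either way. A call with a gripper value outside its range is refused whole. The fingers move at their own pace and stop on an object; "squeeze" is the grip in N (left out, the last holds). Time passes only in rows, so rows that do not move let the fingers close. It gives the time, the measured TCP pose, the force, the opening and the grip force at its end, in the units of the state.
- telemetry.observe(): the state, without advancing time (a new reading comes with each control period).
- get_image(name): name is "scene" or "top" or "wrist"; returns a dict with "color" (400x640x3 uint8, red, green, blue), "mtx" (3x3 intrinsics, pixels), "view" (4x4, takes a point from world to camera coordinates). Camera axes: x right, y down, z forward; pixel columns grow to the right and rows downward; lengths in mm; the calibration is good to about 2 mm. A picture is of the moment at which its call begins. There is no depth.
- job.finish_job(): hands the job in; it is judged then, once.
The state is a dict: "time": time; "joint_pos": joint angles; "qvel": joint speeds; "joint_torque": joint torques, N m; "position": TCP position; "tool_rot": TCP orientation; "force": force on the tool from outside, world axes, zero at the start; "ft_torque": the same for the moment, N m; "gripper_width": finger opening in mm; "grip_force": force on a finger pad.
Only numpy, scipy, OpenCV 4.12 (cv2) and the standard library are available. Lean on these libraries where they do the work, as an engineer would, in place of code of your own. Each camera call takes 0.05 s, during which the arm holds its last target. There are 200 camera calls.

## Working session

There is one attempt and no reset: what is moved stays moved. The work goes in short steps, Python scripts to look and compute and a tool call to move; the robot and the scene stay as the last step left them, time stands still between calls to the robot, and variables do not carry over. Pictures are saved under pics/ and viewed, at most 10 in all, crops included, and the job is handed in when it is done.

Besides the shell and the picture viewer there is one more tool, called after ">>>" as name([rows], argument=value, ...), one row to a line, values as JSON. move_arm: Moves the arm, as the interface text tells. Its arguments: {"type":"object","properties":{"steps":{"type":"array","items":{"type":"object","properties":{"twist":{"type":"array","items":{"type":"number"}},"dp":{"type":"array","items":{"type":"number"}},"jaw":{"type":"number"}}}},"squeeze":{"type":"number"}},"required":["steps"]}

```bash
mkdir -p pics; cat > h.py <<'E'
import numpy as np, cv2
from rig import telemetry, get_image, job
def snap(n,f=None):
    d=get_image(n)
    if f: cv2.imwrite('pics/'+f,d['color'][:,:,::-1])
    return d
def ray(d,u,v):
    V=np.array(d['view']);R=V[:3,:3];c=-R.T@V[:3,3]
    r=R.T@np.linalg.inv(d['mtx'])@np.array([u,v,1.]);return c,r/np.linalg.norm(r)
def onz(d,u,v,z):
    c,r=ray(d,u,v);return c+r*(z-c[2])/r[2]
def proj(d,p):
    V=np.array(d['view']);q=np.array(d['mtx'])@(V[:3,:3]@np.array(p,float)+V[:3,3]);return q[:2]/q[2]
def tri(a,pa,b,pb):
    c1,r1=ray(a,*pa);c2,r2=ray(b,*pb)
    t=np.linalg.lstsq(np.c_[r1,-r2],c2-c1,rcond=None)[0]
    p,q=c1+r1*t[0],c2+r2*t[1];return (p+q)/2,np.linalg.norm(p-q)
E
python3 - <<'E'
from h import *
import pickle
ds={n:snap(n,n+'0.png') for n in('scene','top')}
pickle.dump(ds,open('d0.pkl','wb'))
s=telemetry.observe();print({k:np.round(s[k],2).tolist() for k in s})
E
```

```text
{'time': 0.1, 'joint_pos': [-67.64, 23.95, -0.59, 92.48, 0.27, 63.64, -3.04], 'qvel': [0.05, -0.07, -0.07, -0.11, 0.0, -0.02, 0.05], 'joint_torque': [0.0, -86.58, 0.68, -43.56, 0.02, 0.0, 0.0], 'position': [261.45, 567.33, 205.02], 'tool_rot': [[-0.91, 0.42, -0.0], [0.42, 0.91, -0.0], [-0.0, -0.0, -1.0]], 'force': [0.36, -0.33, 0.04], 'ft_torque': [0.01, -0.04, 0.03], 'grip_force': 0.0, 'gripper_width': 84.95}
```

View pics/scene0.png

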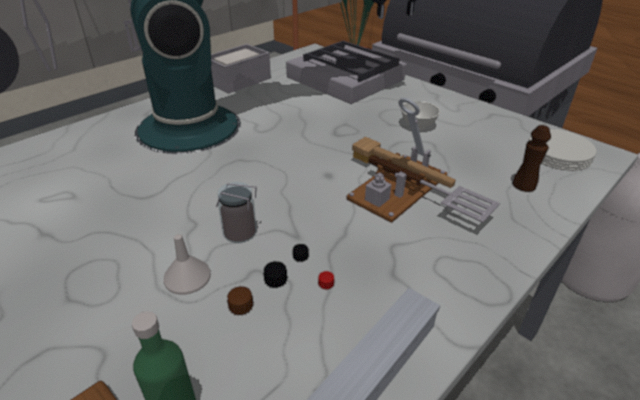

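View pics/top0.png

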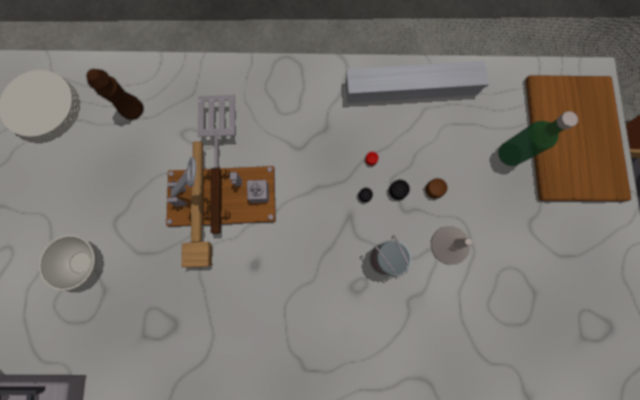

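The scene view shows the large black cap at about (275,274), the small black one at (301,253), and the rack near (395,185). In the top view the large cap is at (400,189), the stud at (257,190), and the hinge at about (178,197). The bar is half open.

```bash
python3 - <<'E'
from h import *
import pickle
ds=pickle.load(open('d0.pkl','rb'))
t,s=ds['top'],ds['scene']
def blob(d,x0,y0,x1,y1,thr=40):
    im=d['color'][y0:y1,x0:x1].max(2);m=(im<thr).astype(np.uint8)
    n,l,st,c=cv2.connectedComponentsWithStats(m)
    return [(c[i]+[x0,y0],st[i].tolist()) for i in range(1,n) if st[i,4]>20]
for d,b in((t,(350,170,420,210)),(s,(255,235,320,295))):
    for c,st in blob(d,*b): print(c,st[2:],onz(d,*c,30 if d is t else 15))
# rack board
hsv=cv2.cvtColor(t['color'],cv2.COLOR_RGB2HSV)
m=cv2.inRange(hsv,(5,110,50),(18,255,255));m[:150]=0;m[240:]=0;m[:,:150]=0;m[:,290:]=0
k=m.copy();k[:162]=0;k[228:]=0
k=cv2.morphologyEx(k,cv2.MORPH_OPEN,np.ones((3,3)))
pts=cv2.findNonZero(k)
r=cv2.minAreaRect(pts);B=cv2.boxPoints(r);print(r)
for p in B: print(p,onz(t,*p,14))
print('cam',ray(t,0,0)[0],ray(s,0,0)[0])
cv2.imwrite('pics/c.png',np.hstack([cv2.resize(t['color'][150:240,155:285,::-1],None,fx=3.4,fy=3.4,interpolation=2)[:306,:400],cv2.resize(s['color'][90:225,340:500,::-1],(363,306),interpolation=2)]))
E
```

```text
[398.46099291 189.74113475] [20, 19, 282] [ 607.55994874 -206.33336382   30.        ]
[364.81060606 194.93181818] [13, 13, 132] [ 595.58812613 -133.58150736   30.        ]
[300.18627451 252.43627451] [15, 16, 204] [ 603.66786894 -137.19764058   15.        ]
[274.88937093 274.13882863] [23, 25, 461] [ 612.14330496 -208.16314137   15.        ]
((220.5, 194.5), (65.0, 107.0), 90.0)
[167. 162.] [669.81226596 301.02646127  14.        ]
[274. 162.] [671.95127516  64.72422586  14.        ]
[274. 227.] [527.15452946  60.55296224  14.        ]
[167. 227.] [525.62626234 288.79315236  14.        ]
cam [438.3250863  -26.07068426 793.70698302] [1076.82788387 -571.90214733  628.89221653]
```

View pics/c.png

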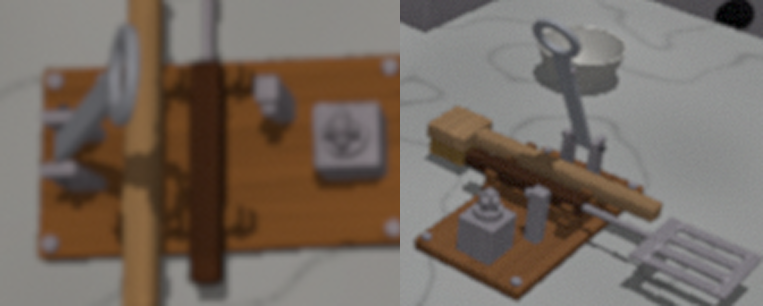

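```bash
python3 - <<'E'
from h import *
import pickle
ds=pickle.load(open('d0.pkl','rb'))
t,s=ds['top'],ds['scene']
P=[onz(t,*p,14) for p in((170.9,173.5),(269.7,169.4),(270.3,216.8),(169.1,221.2))]
for p in P: print(p)
print('mean',np.mean(P,0), 'sides',[np.linalg.norm(P[i]-P[i-1]) for i in range(4)])
for i,j in((1,0),(2,3)):
    d=P[j]-P[i]; print('yaw of y axis',np.degrees(np.arctan2(-d[0],d[1])))
for i,j in((3,0),(2,1)):
    d=P[j]-P[i]; print('yaw of x axis',np.degrees(np.arctan2(d[1],d[0])))
print('stud tip',tri(t,(256.5,189.7),s,(379.2,176.9)),onz(t,256.5,189.7,80),onz(s,379.2,176.9,80))
print('eye',tri(t,(190.9,171.5),s,(408.7,107.6)))
print(proj(t,(609,-207,30)),proj(s,(609,-207,15)))
E
```

```text
[643.63746614 290.27156795  14.        ]
[654.86649881  73.72756342  14.        ]
[549.15947745  69.15209289  14.        ]
[538.12120201 285.37389937  14.        ]
mean [596.4461611  179.63128091  14.        ] sides [np.float64(105.62986865872794), np.float64(216.83495353812154), np.float64(105.80599838620006), np.float64(216.50337901467225)]
yaw of y axis 2.968451739732565
yaw of y axis 2.9224528348636825
yaw of x axis 2.6575474003310973
yaw of x axis 2.4784693707899375
stud tip (array([598.6936183 ,  94.4314511 ,  73.67305729]), np.float64(8.318044517016485)) [594.27791701  90.34117503  80.        ] [605.99030378  90.97830172  80.        ]
eye (array([597.55703107, 180.46728844, 205.29081071]), np.float64(1.5083511342003062))
[398.74528184 189.09003489] [274.23072086 272.9052654 ]
```

>>> move_arm([
  {"twist": [0, 0, 8.15], "dp": [0, 0, 0], "jaw": 1},
  {"twist": [0, 0, 8.15], "dp": [0, 0, 0], "jaw": 1},
  {"twist": [0, 0, 8.15], "dp": [0, 0, 0], "jaw": 1},
  {"twist": [0, 0, 8.15], "dp": [0, 0, 0], "jaw": 1},
  {"twist": [0, 0, 8.15], "dp": [0, 0, 0], "jaw": 1},
  {"twist": [0, 0, 8.15], "dp": [0, 0, 0], "jaw": 1},
  {"twist": [0, 0, 8.15], "dp": [0, 0, 0], "jaw": 1},
  {"twist": [0, 0, 8.15], "dp": [0, 0, 0], "jaw": 1},
  {"twist": [0, 0, 0], "dp": [-15, 15, 0], "jaw": 1},
  {"twist": [0, 0, 0], "dp": [-15, 20, 0], "jaw": 1},
])

```text
time: 1.1
position: [295.8, 537.6, 205.1]
tool_rot: [[-0.003, 1.0, -0.001], [1.0, 0.003, -0.001], [-0.001, -0.001, -1.0]]
force: [0.3, -0.3, 1.0]
gripper_width: 0.0
grip_force: 0.0
```

>>> move_arm([
  {"twist": [0, 0, 0], "dp": [-28, 30, 0], "jaw": 1},
  {"twist": [0, 0, 0], "dp": [-28, 30, 0], "jaw": 1},
  {"twist": [0, 0, 0], "dp": [-28, 30, 0], "jaw": 1},
  {"twist": [0, 0, 0], "dp": [-28, 30, 0], "jaw": 1},
  {"twist": [0, 0, 0], "dp": [-28, 30, 0], "jaw": 1},
  {"twist": [0, 0, 0], "dp": [-28, 30, 0], "jaw": 1},
  {"twist": [0, 0, 0], "dp": [-28, 30, 0], "jaw": 1},
  {"twist": [0, 0, 0], "dp": [-28, 30, 0], "jaw": 1},
  {"twist": [0, 0, 0], "dp": [-28, 30, 0], "jaw": 1},
  {"twist": [0, 0, 0], "dp": [-18, 17, 0], "jaw": 1},
])

```text
time: 2.1
position: [585.8, 264.9, 205.3]
tool_rot: [[0.002, 1.0, 0.0], [1.0, -0.002, -0.001], [-0.001, 0.0, -1.0]]
force: [-1.2, 0.3, 0.2]
gripper_width: 0.5
grip_force: 0.0
```

>>> move_arm([
  {"twist": [0, 0, 0], "dp": [-5, 5, 20], "jaw": 1},
  {"twist": [0, 0, 0], "dp": [-4, 3, 25], "jaw": 1},
  {"twist": [0, 0, 0], "dp": [-10, 0, 10], "jaw": 1},
  {"twist": [0, 0, 0], "dp": [-8, 0, 3], "jaw": 1},
  {"twist": [0, 0, 0], "dp": [-8, 0, 3], "jaw": 1},
  {"twist": [0, 0, 0], "dp": [-7, 0, 5], "jaw": 1},
  {"twist": [0, 0, 0], "dp": [-7, 1, 5], "jaw": 1},
  {"twist": [0, 0, 0], "dp": [-6, 1, 5], "jaw": 1},
  {"twist": [0, 0, 0], "dp": [-6, 0, 6], "jaw": 1},
  {"twist": [0, 0, 0], "dp": [0, 0, 0], "jaw": 1},
])

```text
time: 3.1
position: [593.7, 205.8, 122.8]
tool_rot: [[0.0, 1.0, -0.001], [1.0, -0.0, -0.001], [-0.001, -0.001, -1.0]]
force: [0.4, -0.2, 0.7]
gripper_width: 0.3
grip_force: 0.0
```

```bash
python3 - <<'E'
from h import *
d=snap('scene');t=snap('top')
cv2.imwrite('pics/e.png',np.hstack([cv2.resize(t['color'][140:240,145:285,::-1],(420,300),interpolation=2),cv2.resize(d['color'][60:225,330:500,::-1],(309,300),interpolation=2)]))
E
```

```text
(no output)
```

View pics/e.png

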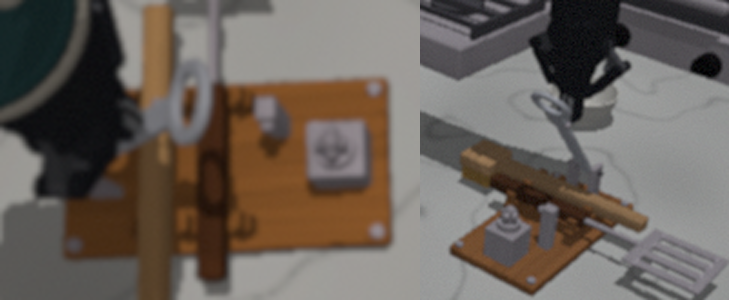

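The finger tips are behind the bar, and the eye has swung down from its start (top crop, eye at about (190,100)). I'll continue along the arc.

>>> move_arm([
  {"twist": [0, 0, 0], "dp": [-6, 0, 6], "jaw": 1},
  {"twist": [0, 0, 0], "dp": [-5, 0, 7], "jaw": 1},
  {"twist": [0, 0, 0], "dp": [-4, 1, 7], "jaw": 1},
  {"twist": [0, 0, 0], "dp": [-4, 1, 8], "jaw": 1},
  {"twist": [0, 0, 0], "dp": [-3, 0, 8], "jaw": 1},
  {"twist": [0, 0, 0], "dp": [-2, 0, 8], "jaw": 1},
  {"twist": [0, 0, 0], "dp": [-1, 0, 4], "jaw": 1},
  {"twist": [0, 0, 0], "dp": [-1, 0, 3], "jaw": 1},
  {"twist": [0, 0, 0], "dp": [0, 0, 0], "jaw": 1},
])

```text
time: 4.1
position: [595.8, 180.9, 72.2]
tool_rot: [[-0.001, 1.0, -0.0], [1.0, 0.001, -0.0], [-0.0, -0.0, -1.0]]
force: [-0.3, -0.7, -0.5]
gripper_width: -0.2
grip_force: 0.0
```

>>> move_arm([
  {"twist": [0, 0, 0], "dp": [0, 0, 2.5], "jaw": 1},
  {"twist": [0, 0, 0], "dp": [0, 0, 2.5], "jaw": 1},
  {"twist": [0, 0, 0], "dp": [0, 0, 2], "jaw": 1},
  {"twist": [0, 0, 0], "dp": [0, 0, 2], "jaw": 1},
  {"twist": [0, 0, 0], "dp": [0, 0, 0], "jaw": 1},
])

```text
time: 4.6
position: [595.8, 181.0, 63.3]
tool_rot: [[-0.001, 1.0, -0.0], [1.0, 0.001, -0.0], [-0.0, -0.0, -1.0]]
force: [0.1, 0.2, 0.1]
gripper_width: 0.0
grip_force: 0.0
```

>>> move_arm([
  {"twist": [0, 0, 0], "dp": [0, 0, 1], "jaw": 1},
  {"twist": [0, 0, 0], "dp": [0, 0, 1], "jaw": 1},
  {"twist": [0, 0, 0], "dp": [0, 0, 0.5], "jaw": 1},
  {"twist": [0, 0, 0], "dp": [0, 0, 0], "jaw": 1},
])

```text
time: 5.0
position: [595.9, 181.0, 61.1]
tool_rot: [[-0.001, 1.0, -0.0], [1.0, 0.001, -0.0], [-0.0, -0.0, -1.0]]
force: [0.5, 0.1, -0.0]
gripper_width: -0.0
grip_force: 0.0
```

```bash
python3 - <<'E'
from h import *
d=snap('scene');t=snap('top')
cv2.imwrite('pics/f.png',np.hstack([cv2.resize(t['color'][140:240,145:285,::-1],(420,300),interpolation=2),cv2.resize(d['color'][100:225,340:470,::-1],(312,300),interpolation=2)]))
E
```

```text
(no output)
```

View pics/f.png

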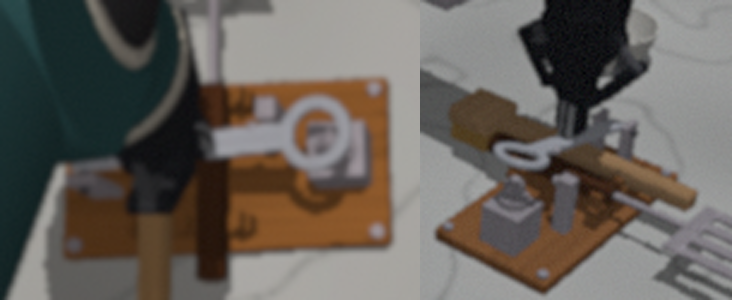

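```bash
python3 - <<'E'
from h import *
d=snap('scene');t=snap('top')
print(tri(t,(251,185),d,(382.5,163.3)))
for p in((595.8,181,61),(600.6,94.7,62),(592.2,264.5,59),(594,224,100)): print(p,proj(t,p),proj(d,p))
w=snap('wrist')
cv2.imwrite('pics/g.png',np.hstack([cv2.resize(w['color'][:,:,::-1],(480,300),interpolation=3),cv2.resize(d['color'][130:190,370:434,::-1],(320,300),interpolation=2)]))
E
```

```text
(array([600.40481953,  99.68305751, 106.35538137]), np.float64(7.290608199265447))
(595.8, 181, 61) [213.66099151 190.61813907] [400.02033452 166.09883573]
(600.6, 94.7, 62) [255.84981609 188.55759945] [377.60157081 182.15320542]
(592.2, 264.5, 59) [172.97477488 192.22264946] [419.94661298 152.58972725]
(594, 224, 100) [185.97009285 187.08941946] [412.7571277  143.92139656]
```

View pics/g.png

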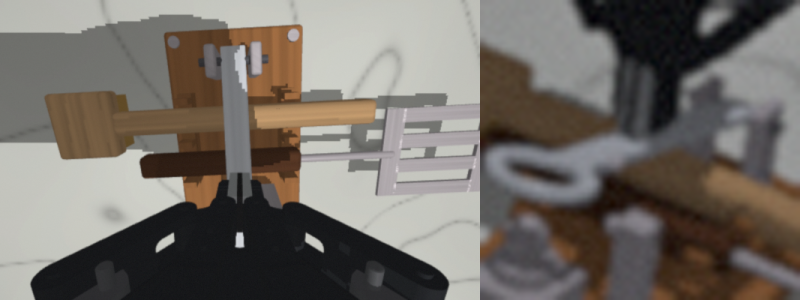

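```bash
python3 - <<'E'
from h import *
w=snap('wrist');d=snap('scene');t=snap('top')
for z in (61,75,85,95): print(z,proj(w,(595.8,181,z)),proj(d,(595.8,181,z)))
print(proj(w,(592.2,264.5,59)),ray(w,0,0)[0])
cv2.imwrite('pics/i.png',np.hstack([cv2.resize(w['color'][200:340,240:400,::-1],(400,350),interpolation=2),cv2.resize(d['color'][110:194,360:456,::-1],(400,350),interpolation=2)]))
E
```

```text
61 [318.79560035 227.67185342] [400.02033452 166.09883573]
75 [318.77791447 236.89755536] [400.71838916 160.83151485]
85 [318.76338333 244.47761281] [401.2239715  157.01653498]
95 [318.74691093 253.07031046] [401.7354795  153.15684177]
[312.16856693  80.13532686] [595.87528042 246.07568165 226.98088348]
```

View pics/i.png

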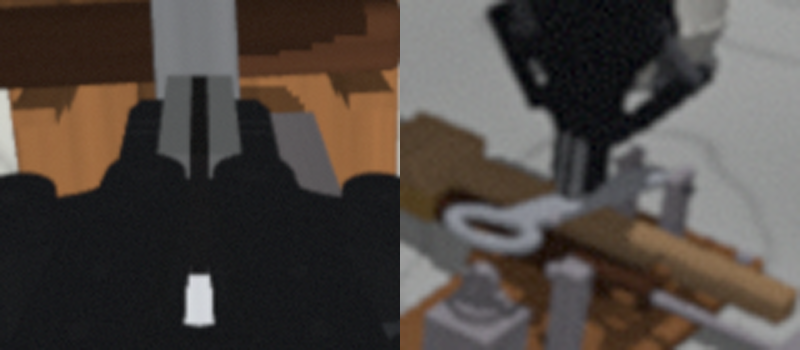

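>>> move_arm([
  {"twist": [0, 0, 0], "dp": [0, 0, 2], "jaw": 1},
  {"twist": [0, 0, 0], "dp": [0, 0, 2], "jaw": 1},
  {"twist": [0, 0, 0], "dp": [0, 0, 2], "jaw": 1},
])

```text
time: 5.7
position: [596.0, 180.9, 54.9]
tool_rot: [[-0.001, 1.0, 0.0], [1.0, 0.001, -0.0], [-0.0, 0.0, -1.0]]
force: [0.0, -0.5, 1.0]
gripper_width: 0.1
grip_force: 0.2
```

```bash
python3 - <<'E'
from h import *
d=snap('scene');t=snap('top');w=snap('wrist')
s=telemetry.observe();print(s['position'],s['force'],s['ft_torque'])
cv2.imwrite('pics/j.png',np.hstack([cv2.resize(w['color'][200:340,240:400,::-1],(400,350),interpolation=2),cv2.resize(d['color'][110:194,360:456,::-1],(400,350),interpolation=2)]))
E
```

```text
[595.80585016 180.91989383  54.84537353] [ 0.12181164 -0.5108799  -0.05890662] [-0.04441882 -0.04899162  0.01508179]
```

View pics/j.png

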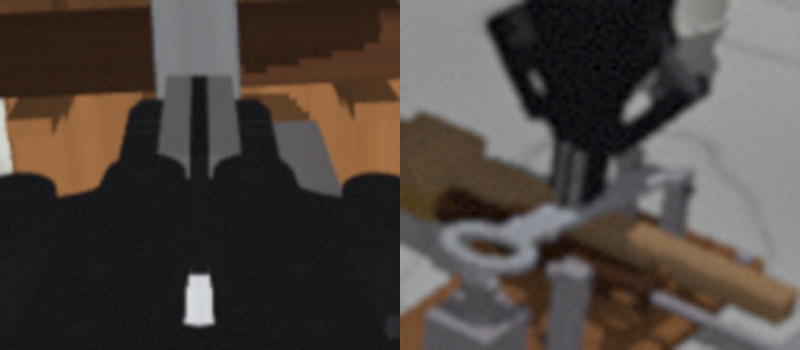

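>>> move_arm([
  {"twist": [0, 0, 0], "dp": [0, 0, 2], "jaw": 1},
  {"twist": [0, 0, 0], "dp": [0, 0, 2], "jaw": 1},
  {"twist": [0, 0, 0], "dp": [0, 0, 2], "jaw": 1},
  {"twist": [0, 0, 0], "dp": [0, 0, 2], "jaw": 1},
])

```text
time: 6.25
position: [595.9, 180.9, 46.9]
tool_rot: [[-0.001, 1.0, -0.0], [1.0, 0.001, -0.0], [-0.0, -0.0, -1.0]]
force: [-0.1, 0.6, 0.6]
gripper_width: 0.1
grip_force: 0.2
```

>>> move_arm([
  {"twist": [0, 0, 0], "dp": [0, 0, 1.5], "jaw": 1},
  {"twist": [0, 0, 0], "dp": [0, 0, 1.5], "jaw": 1},
])

```text
time: 6.45
position: [595.9, 180.9, 43.9]
tool_rot: [[-0.001, 1.0, -0.0], [1.0, 0.001, -0.0], [-0.0, -0.0, -1.0]]
force: [-0.2, -0.1, -0.3]
gripper_width: 0.2
grip_force: 0.2
```

>>> move_arm([
  {"twist": [0, 0, 0], "dp": [0, 0, 1.5], "jaw": 1},
])

```text
time: 6.55
position: [596.0, 180.9, 42.6]
tool_rot: [[-0.001, 1.0, 0.0], [1.0, 0.001, -0.0], [-0.0, 0.0, -1.0]]
force: [-3.0, -1.0, 7.4]
gripper_width: -0.2
grip_force: 3.7
```

>>> move_arm([
  {"twist": [0, 0, 0], "dp": [0, 0, 1], "jaw": 1},
  {"twist": [0, 0, 0], "dp": [0, 0, 1], "jaw": 1},
])

```text
time: 6.75
position: [596.0, 180.7, 40.9]
tool_rot: [[-0.001, 1.0, -0.0], [1.0, 0.001, -0.0], [-0.0, -0.0, -1.0]]
force: [-3.6, -2.4, 9.1]
gripper_width: -0.4
grip_force: 4.7
```

>>> move_arm([
  {"twist": [0, 0, 0], "dp": [0, 0, 1], "jaw": 1},
  {"twist": [0, 0, 0], "dp": [0, 0, 1], "jaw": 1},
])

```text
time: 6.95
position: [596.0, 180.6, 38.7]
tool_rot: [[-0.001, 1.0, -0.0], [1.0, 0.001, -0.0], [-0.0, -0.0, -1.0]]
force: [-1.5, -1.6, 2.4]
gripper_width: -0.4
grip_force: 1.3
```

>>> move_arm([
  {"twist": [0, 0, 0], "dp": [0, 0, 1], "jaw": 1},
])

```text
time: 7.05
position: [596.0, 180.8, 37.6]
tool_rot: [[-0.001, 1.0, 0.0], [1.0, 0.001, -0.0], [-0.0, 0.0, -1.0]]
force: [0.5, -0.9, 1.3]
gripper_width: -0.3
grip_force: 0.5
```

>>> move_arm([
  {"twist": [0, 0, 0], "dp": [0, 0, 1], "jaw": 1},
])

```text
time: 7.15
position: [596.0, 181.0, 36.5]
tool_rot: [[-0.001, 1.0, 0.0], [1.0, 0.001, 0.0], [0.0, 0.0, -1.0]]
force: [-0.4, 0.3, 0.9]
gripper_width: -0.0
grip_force: 0.3
```

```bash
python3 - <<'E'
from h import *
import pickle
d=snap('scene');t=snap('top');w=snap('wrist');pickle.dump((d,t,w),open('d1.pkl','wb'))
s=telemetry.observe();print(s['position'],s['force'],s['ft_torque'])
# eye centre in scene: bright ring pixels lie near expected shut (377.6,182)
for im,(u,v) in((d,(378,182)),(t,(256,189))):
    g=cv2.cvtColor(im['color'],cv2.COLOR_RGB2GRAY)[v-26:v+20,u-22:u+22]
    print('\n'.join(''.join(' .:-=+*#%@'[min(9,p//20)] for p in r) for r in g))
E
```

```text
[595.8881976  181.08817677  36.45903604] [ 0.83946521  0.23969034 -0.200474  ] [0.05488971 0.02662077 0.02299586]
-------:-----::......:::---------------:.:::
------------::........:::--------------:.:::
------------:.......  ..::::---::------::-::
=-----:-----:..... .........:::::::---:::-::
====-------::... .......  ....:::::::-:.:-::
=====------::.......  . .  .......:::-::--::
=======-----:... .. ... ... .......::::::-::
=========-----:...... ....... .......:::--:-
==============--:.................. ...:-::-
================--:..:::::........ . .::-::-
==========-=======-:::----:.. .......:=+=---
*+==================--:::-:.........-+*#****
##*+=================-:::::.......:=+*######
####*+====-==========-:::::.... .-=*########
%#%###*+============--:::::....:-+*#########
####%##**+==========----::::.:-=*#########*+
%##%%####**+========--==--:::-+*#########*++
###########*+=======-=+++=--=+*#########**+*
############*+=======++**+=+*#########**+++*
#%############*+=====++**++*#########*++===+
#########%#%###***+==++++++*#######*++======
#######%#%%#%####**++**+++**######*+=----
[... 2453 characters left out ...]
+===+*****#%%%*+=====+#%%
++++++++==++#%%%#**++==+****#%%%#+======+#%%
-----------=*#%%%#**++++**##%%%#*====+==+#%%
:::::::::::-=*#%%%##****##%%%%#*+=======+*%%
::::::::::::-+*#%%%%%##%%%%%%#*+=====+==+*#%
::::::::::::-=+*##%%%%%%%%%%#*+======+===*#%
::::::::::::--=++*#########*+=----=======*#%
-----------::---==++++***++==-----=======*#%
-------------:::---=-=====--------===+==+*#%
============-::::-----------------======+*#%
=============--::::::::::::::----====+==+*#%
==============--::::::::::::----========+*#%
===============--::::::::::--===========+*#%
================---::::::---=============*#%
==================---------==============+##
=========================================+##
```

>>> move_arm([
  {"twist": [0, 0, 0], "dp": [0, 0, 1], "jaw": 1},
  {"twist": [0, 0, 0], "dp": [0, 0, 0.5], "jaw": 1},
])

```text
time: 7.5
position: [596.1, 181.2, 36.1]
tool_rot: [[-0.001, 1.0, 0.0], [1.0, 0.001, 0.0], [0.0, 0.0, -1.0]]
force: [-8.5, -3.1, 24.4]
gripper_width: 0.3
grip_force: 12.5
```

>>> move_arm([
  {"twist": [0, 0, 0], "dp": [0, 0, 0.5], "jaw": 1},
  {"twist": [0, 0, 0], "dp": [0, 0, 0], "jaw": 1},
])

```text
time: 7.7
position: [596.2, 181.2, 36.0]
tool_rot: [[-0.001, 1.0, 0.0], [1.0, 0.001, 0.001], [0.001, 0.0, -1.0]]
force: [-10.5, -2.6, 26.2]
gripper_width: -0.1
grip_force: 13.1
```

>>> move_arm([
  {"twist": [0, 0, 0], "dp": [0, 0, -10], "jaw": 1},
  {"twist": [0, 0, 0], "dp": [0, 0, -25], "jaw": 1},
  {"twist": [0, 0, 0], "dp": [0, 0, -35], "jaw": 0.25},
  {"twist": [0, 0, 0], "dp": [0, 0, -35], "jaw": 0.25},
  {"twist": [0, 0, 0], "dp": [-25, 1, -15], "jaw": 0.25},
  {"twist": [0, 0, 0], "dp": [-35, 1, 0], "jaw": 0.25},
  {"twist": [0, 0, 0], "dp": [-35, 1, 0], "jaw": 0.25},
  {"twist": [0, 0, 0], "dp": [-35, 1, 0], "jaw": 0.25},
  {"twist": [0, 0, 0], "dp": [-35, 1, 0], "jaw": 0.25},
  {"twist": [0, 0, 0], "dp": [-35, 1, 0], "jaw": 0.25},
])

```text
time: 8.7
position: [602.1, -20.2, 154.8]
tool_rot: [[-0.001, 1.0, 0.0], [1.0, 0.001, 0.0], [0.0, 0.0, -1.0]]
force: [0.6, 0.1, -0.1]
gripper_width: 64.4
grip_force: 0.0
```

>>> move_arm([
  {"twist": [0, 0, 0], "dp": [-35, 1, 0], "jaw": 0.25},
  {"twist": [0, 0, 0], "dp": [-35, 1, 0], "jaw": 0.25},
  {"twist": [0, 0, 0], "dp": [-35, 1, 0], "jaw": 0.25},
  {"twist": [0, 0, 0], "dp": [-35, 1, 0], "jaw": 0.25},
  {"twist": [0, 0, 0], "dp": [-35, 2, 20], "jaw": 0.25},
  {"twist": [0, 0, 0], "dp": [-13, 0, 35], "jaw": 0.25},
  {"twist": [0, 0, 0], "dp": [0, 0, 35], "jaw": 0.25},
  {"twist": [0, 0, 0], "dp": [0, 0, 0], "jaw": 0.25},
])

```text
time: 9.5
position: [605.8, -206.4, 60.6]
tool_rot: [[-0.0, 1.0, -0.006], [1.0, 0.0, 0.002], [0.002, -0.006, -1.0]]
force: [-0.9, 1.3, -0.4]
gripper_width: 63.9
grip_force: 0.0
```

```bash
python3 - <<'E'
from h import *
import pickle
d=snap('scene');t=snap('top');w=snap('wrist');pickle.dump((d,t,w),open('d2.pkl','wb'))
s=telemetry.observe();print(s['position'],s['force'])
p=s['position'];
for z in(0,26): print(proj(w,p+[0,0,z]),proj(d,p+[0,0,z]))
print('cap',proj(w,(609,-207,30)),proj(w,(609,-207,0)),proj(d,(609,-207,30)),ray(w,0,0)[0])
u,v=map(int,proj(d,p))
cv2.imwrite('pics/k.png',np.hstack([cv2.resize(w['color'][:,:,::-1],(480,300),interpolation=3),cv2.resize(d['color'][190:310,210:338,::-1],(320,300),interpolation=2)]))
E
```

```text
[ 609.22904745 -206.88302813   66.29462163] [ 0.29869578 -0.15709528  0.34178118]
[320.20557908 228.55355621] [272.85748596 252.29108156]
[320.38234731 247.26080468] [272.04972805 241.21441722]
cap [319.71004414 210.02512049] [319.6414428  198.67815092] [273.80058007 267.02612506] [ 608.50792077 -141.69969329  231.15873214]
```

View pics/k.png

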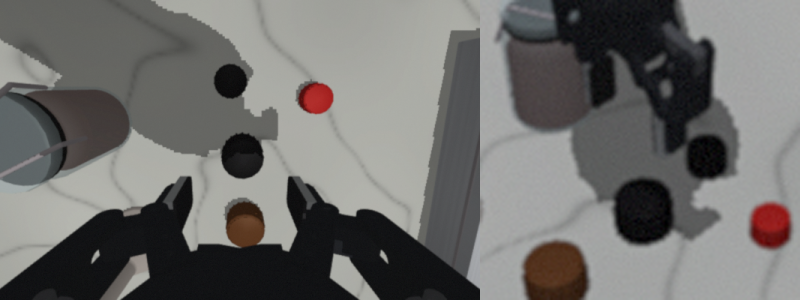

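The wrist view shows the cap at about (242,155) in the crop, between the fingers' line, and the finger tips at about (185,180) and (292,180). The jar is well to the left. I'll refine the cap's position and the tip height numerically.

```bash
python3 - <<'E'
from h import *
import pickle
from scipy.optimize import least_squares
d,t,w=pickle.load(open('d2.pkl','rb'))
d0=pickle.load(open('d0.pkl','rb'))
def box(im,u0,v0,u1,v1,thr=45):
    m=(im['color'][v0:v1,u0:u1].max(2)<thr).astype(np.uint8)
    n,l,st,c=cv2.connectedComponentsWithStats(m);i=1+np.argmax(st[1:,4]);x,y,a,b,_=st[i]
    return np.array([x+u0,y+v0,x+a+u0,y+b+v0])
obs=[(w,box(w,285,165,365,243,60)),(d0['top'],box(d0['top'],383,172,420,210)),(d0['scene'],box(d0['scene'],258,256,295,292))]
a=np.linspace(0,2*np.pi,90)
def pb(im,x,y):
    P=[proj(im,(x+21*np.cos(k),y+21*np.sin(k),z)) for k in a for z in(0,30)];P=np.array(P)
    return np.r_[P.min(0),P.max(0)]
for im,b in obs:
    r=least_squares(lambda q:[*( (pb(im,*q)[:2]+pb(im,*q)[2:]-b[:2]-b[2:])/2)],[609,-207]);print(b,pb(im,*r.x).round(1),r.x)
for z in(66,80,92,100): print(z,proj(d,(645,-207,z)),proj(w,(641,-196,z)))
print('jar',onz(d0['top'],390,258,54))
E
```

```text
[295 177 351 238] [293.8 175.6 352.2 239.4] [ 611.37605087 -208.80404538]
[389 181 409 200] [387.9 179.7 410.1 201.3] [ 608.85727813 -210.53623986]
[264 262 287 287] [263.4 260.1 287.6 288.9] [ 613.53538574 -207.55887672]
66 [286.63287627 262.78992196] [374.01775852 211.19609318]
80 [286.33911349 256.84236242] [378.64682537 219.23740931]
92 [286.08223934 251.64165471] [383.28461909 227.29388521]
100 [285.90831697 248.12039969] [386.80011683 233.40078095]
jar [ 461.65970569 -178.44200125   54.        ]
```

>>> move_arm([
  {"twist": [0, 0, 0], "dp": [-2, 2, 14], "jaw": 0.25},
  {"twist": [0, 0, 0], "dp": [0, 0, 20], "jaw": 0.25},
  {"twist": [0, 0, 0], "dp": [0, 0, 16], "jaw": 0.25},
  {"twist": [0, 0, 0], "dp": [0, 0, 0], "jaw": 0.25},
])

```text
time: 10.05
position: [609.6, -208.4, 13.1]
tool_rot: [[-0.001, 1.0, -0.002], [1.0, 0.001, 0.001], [0.001, -0.002, -1.0]]
force: [-0.5, 1.3, 0.3]
gripper_width: 64.2
grip_force: 0.0
```

>>> move_arm([
  {"twist": [0, 0, 0], "dp": [0, 0, 8], "jaw": 0.25},
  {"twist": [0, 0, 0], "dp": [0, 0, 8], "jaw": 0.25},
  {"twist": [0, 0, 0], "dp": [0, 0, 8], "jaw": 0.25},
  {"twist": [0, 0, 0], "dp": [0, 0, 0], "jaw": 0.25},
])

```text
time: 10.45
position: [609.8, -208.8, -10.4]
tool_rot: [[-0.001, 1.0, -0.001], [1.0, 0.001, 0.0], [0.0, -0.001, -1.0]]
force: [0.7, -0.0, 0.2]
gripper_width: 64.3
grip_force: 0.0
```

```bash
python3 - <<'E'
from h import *
import pickle
d=snap('scene');w=snap('wrist');pickle.dump((d,w),open('d3.pkl','wb'))
s=telemetry.observe();p=s['position'];print(p,s['force'],s['gripper_width'])
g=cv2.cvtColor(d['color'],cv2.COLOR_RGB2GRAY)[240:300,240:320]
print('\n'.join(''.join(' .:-=+*#%@'[min(9,q//18)] for q in r) for r in g))
for z in(0,10,20): print(z,proj(d,(651,-209,z)),proj(d,(611,-209,z)))
E
```

```text
[ 610.33684672 -209.08958705   -9.4097951 ] [ 0.2738775  -0.55257494  0.85299092] 64.11496662369782
--====++=--:... . ..  ..  ..  .... ...........----==============+=++*%@@@@@@@@@%
==+++*##*+=-. .. . . ......  .. ..... .........-------=====----=++=++*%@@@@@@@@@
***##%%%*++-. ...  . .. ........ ..............::--==--===-::::-=+++++#%@@@@@@@@
#%%%@@@#+++-. .  . .  .....    ....  .. . .....:::---------::.::==++=+#%@@@@@@@@
@@@@@@%*+++-.. .. .  . ...... . ..... .........::::---------:..::-=+++#%@@@@@@%%
@@@@@%*++++=:... . ..  . .:-:.  . .......  ..:.:::::---------:...:-=++*%@@@@%@@@
@@@@@#+=+++=-:. ..........-=-:. ......    .:--:..::::::------:..  .-==+#%@@@@%@@
@@@@%#+=++++=-::..   .  ..-==-:. ...... ..:-==:..::...::-----:..   :-=+*%@@@@@%@
@@@@%*+++++++=---:... .  .:=+=-:........:-===-.. ......::---::...  .-=++#%@@@@@@
@@@@#++=+++++==--:.    . .:=++=-.  ....:-===-:..........::-:::...   :=++*%@@@@%%
@@@@%*++++++++=--.   .    :=+++=:.....-====-:............::::..     :==++#%@@%@@
@@@@%*++++++++=--.   .    :=+++=:....:-==-:.....::........:::...   .:=+=+#%@@@%@
@@@%#+++=+++++=--. . .  ..:=
[... 3335 characters left out ...]
@@@@%%%%%#+++*#%%@@@@@@@@@@@@@@@@@@@@@
-----------=#%@@@@@@@@@@@@@@@%@%@@@@@@@@%@@@@@%%%%%%###%%@@@@@@@@@@@@@@%@@@@@@@@
---------::-*%@@@@%@@@@%@@@@@@@@@@@@@%@@@@@@@%%%%%%%%@%@@@@@@@@@@@%%@@@@@@@@@@@@
---------:::+#@@@@@@@@@@@@@@@@%@@@@@@@@@@@@@@%%%%%%@@@@@@@@@@@@@@@@@@@@@@@@@@@@@
----------::=#%@@@@@@@@@%@@@@@@%%@@@@@@@@@@@%%%%%%%@@@@@@@%@@@@%@@@@@@@@@%@@@@@@
----------::=#%@%@@@@@@@@@%@@@@@@@@@%@@@@@@@%%%#%%%@@@%@@@%@@@@@@@@@@@@@@@@@@@@@
---------::.-#%@@@@@%@@@@@@@@@@@@@@@@@@%@@@%%%%%%%%@@@@@@@@@@@@@@@@@@@@@@@@@@@@@
0 [289.38350069 291.62123895] [274.54389329 279.8097919 ]
10 [289.20345475 287.77907883] [274.26268741 275.98501661]
20 [289.02074909 283.88016044] [273.97743817 272.1052461 ]
```

>>> move_arm([
  {"twist": [0, 0, 0], "dp": [0, 1, 5], "jaw": 0.25},
  {"twist": [0, 0, 0], "dp": [0, 0, 5], "jaw": 0.25},
  {"twist": [0, 0, 0], "dp": [0, 0, 0], "jaw": 0.25},
])

```text
time: 10.85
position: [611.0, -208.9, -20.1]
tool_rot: [[-0.001, 1.0, -0.001], [1.0, 0.001, 0.0], [0.0, -0.001, -1.0]]
force: [-0.3, 0.2, -0.8]
gripper_width: 63.9
grip_force: 0.0
```

>>> move_arm([
  {"twist": [0, 0, 0], "dp": [0, 0, 0], "jaw": 1},
  {"twist": [0, 0, 0], "dp": [0, 0, 0], "jaw": 1},
  {"twist": [0, 0, 0], "dp": [0, 0, 0], "jaw": 1},
  {"twist": [0, 0, 0], "dp": [0, 0, 0], "jaw": 1},
  {"twist": [0, 0, 0], "dp": [0, 0, 0], "jaw": 1},
], squeeze=90)

```text
time: 11.35
position: [611.4, -209.1, -18.7]
tool_rot: [[-0.001, 1.0, 0.0], [1.0, 0.001, 0.0], [0.0, 0.0, -1.0]]
force: [-4.4, 1.7, 8.5]
gripper_width: 39.8
grip_force: 90.0
```

>>> move_arm([
  {"twist": [0, 0, 0], "dp": [0, 0, -10], "jaw": 1},
  {"twist": [0, 0, 0], "dp": [0, 0, -30], "jaw": 1},
  {"twist": [0, 0, 0], "dp": [0, 0, -35], "jaw": 1},
  {"twist": [0, 0, 0], "dp": [0, 0, -35], "jaw": 1},
  {"twist": [0, 0, 0], "dp": [15, 0, -20], "jaw": 1},
  {"twist": [0, 0, 0], "dp": [30, 0, 0], "jaw": 1},
  {"twist": [0, 0, 0], "dp": [35, 0, 0], "jaw": 1},
  {"twist": [0, 0, 0], "dp": [35, 0, 0], "jaw": 1},
  {"twist": [0, 0, 0], "dp": [35, 0, 0], "jaw": 1},
  {"twist": [0, 0, 0], "dp": [35, -1, 0], "jaw": 1},
])

```text
time: 12.35
position: [610.2, -22.7, 111.4]
tool_rot: [[-0.001, 1.0, 0.001], [1.0, 0.001, -0.0], [-0.0, 0.001, -1.0]]
force: [1.4, -0.4, -1.3]
gripper_width: 39.7
grip_force: 90.7
```

>>> move_arm([
  {"twist": [0, 0, 0], "dp": [35, -3, 0], "jaw": 1},
  {"twist": [0, 0, 0], "dp": [30, -3, 0], "jaw": 1},
  {"twist": [0, 0, 0], "dp": [25, -2, 0], "jaw": 1},
  {"twist": [0, 0, 0], "dp": [20, -2, 0], "jaw": 1},
  {"twist": [0, 0, 0], "dp": [8, 0, 0], "jaw": 1},
  {"twist": [0, 0, 0], "dp": [0, 0, 0], "jaw": 1},
  {"twist": [0, 0, 0], "dp": [0, 0, 0], "jaw": 1},
])

```text
time: 13.05
position: [600.3, 92.7, 110.9]
tool_rot: [[-0.0, 1.0, 0.0], [1.0, 0.0, -0.001], [-0.001, 0.0, -1.0]]
force: [0.3, -0.5, -1.2]
gripper_width: 39.2
grip_force: 90.7
```

```bash
python3 - <<'E'
from h import *
import pickle
d=snap('scene');w=snap('wrist');t=snap('top');pickle.dump((d,w,t),open('d4.pkl','wb'))
s=telemetry.observe();p=s['position'];print(p,s['force'],s['gripper_width'],s['tool_rot'])
for z in(0,20,28): print(z,proj(d,p+[0,0,z]),proj(w,p+[0,0,z]))
print('stud tip',proj(d,(600.6,94.7,83.5)),proj(w,(600.6,94.7,83.5)),proj(w,(600.6,94.7,62)))
u,v=map(int,proj(d,p+[0,0,20]));print(u,v)
cv2.imwrite('pics/l.png',np.hstack([cv2.resize(w['color'][110:310,200:440,::-1],(420,350),interpolation=2),cv2.resize(d['color'][v-40:v+60,u-54:u+54,::-1],(378,350),interpolation=2)]))
E
```

```text
[600.21981147  92.60993162 110.72097463] [-0.01777223 -0.01365404 -0.51021116] 39.61090369813209 [[ 5.32976330e-04  9.99999848e-01  1.39094127e-04]
 [ 9.99999755e-01 -5.32913278e-04 -4.52952085e-04]
 [-4.52877891e-04  1.39335506e-04 -9.99999888e-01]]
0 [378.7598335  163.21319622] [318.97366416 227.39772797]
20 [379.57967307 154.96138352] [318.97931798 241.05116448]
28 [379.91344518 151.60191533] [318.98198629 247.49485144]
stud tip [378.44119325 173.79831412] [319.51586211 210.10088398] [319.46128577 201.34244736]
379 154
```

View pics/l.png

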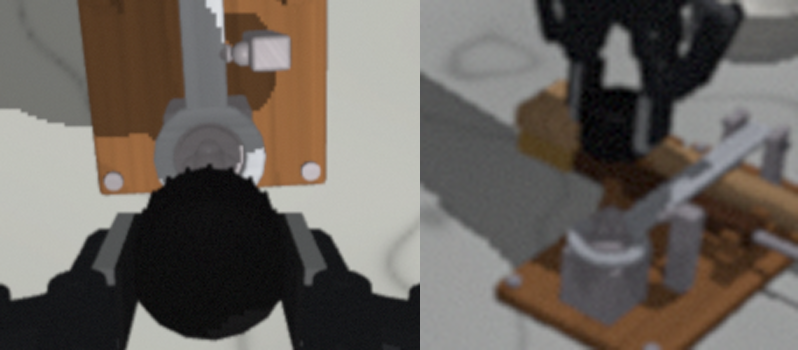

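The bar is shut, with the eye around the stud (wrist crop, about (210,155)) and the post's ball against the bar. The cap sits upright in the pads, reaching slightly below the finger tips. Next I'll measure cap and eye in the same wrist frame.

```bash
python3 - <<'E'
from h import *
import pickle
from scipy.optimize import least_squares
d,w,t=pickle.load(open('d4.pkl','rb'))
g=w['color'].astype(int)
# rows: ring extents & cap extents
hsv=cv2.cvtColor(w['color'],cv2.COLOR_RGB2HSV)
cap=(w['color'].max(2)<32)
for r in (210,220,230,240,250,260,270,280,290,300):
    c=np.where(cap[r,260:380])[0]+260; print(r,c.min() if len(c) else None,c.max() if len(c) else None,end=' | ')
print()
for c in(300,310,320,330,340): 
    r=np.where(cap[190:320,c])[0]+190; print(c,r.min(),r.max(),end=' | ')
print()
for r in range(166,206,3): print(r,' '.join(f'{x:3d}' for x in g[r,280:362:2].mean(1).astype(int)))
a=np.linspace(0,2*np.pi,180)
def circ(x,y,z,R):
    P=np.array([proj(w,(x+R*np.cos(k),y+R*np.sin(k),z)) for k in a]);return P.min(0).round(1),P.max(0).round(1)
print('eye62 outer',circ(600.6,94.7,62,25),'inner',circ(600.6,94.7,62,16),'seat',circ(600.6,94.7,63,14))
for zb in(125,130,135): print(zb,'cap bot',circ(600.2,92.6,zb,21),'top',circ(600.2,92.6,zb+30,21))
E
```

```text
210 302 335 | 220 287 348 | 230 283 355 | 240 274 364 | 250 271 368 | 260 267 371 | 270 267 379 | 280 260 379 | 290 260 379 | 300 260 379 | 
300 212 298 | 310 208 301 | 320 205 302 | 330 207 300 | 340 213 297 | 
166  61  58  60  58  59  61  60  58  58  68  76  75  79 103 113 114 113 111 111 111 111 111 112 115 113  89  86  84  86  86  80  62  60  60  61  61  70  91 100 107 107
169  61  61  58  58  59  58  61  60  74  84  84  83  84  99 113 113 112 110 110 109 111 112 112 115 112  91  83  84  83  86  84  68  61  62  62  73  96 102 101 106 106
172  61  61  61  58  60  59  59  68  83  83  83  89  97 106 110 115 115 116 115 116 116 117 116 116 115 116 112 108  92  87  88  85  66  65  81 107 106 102 101 107 108
175  60  59  60  59  58  58  62  84  89  92 101 113 115 115 116 115 114 114 114 115 112 113 114 114 113 113 114 114 113 103  95  91  98 108 108 108 108 103 100 107 107
178  61  61  60  59  59  59  65  89  99 110 113 113 110 111 111 111 109 108 107 108 108 107 108 109 108 110 109 111 111 112 109 103 101 109 107 108 108 103 100 106 107
181  62  63  60  59  59  59  68 101 109 111 110 
[... 1257 characters left out ...]
99 206 208 211 185 112 104 101 104 104
205 108 105 105 105 107 107 108 110 110 107  96  96  89  68  75  90  87  74  63  30  25  80  89  89  86  76  59 100 174 103 149 203 207 207 209 170 110 104 100 105 105
eye62 outer (array([286.6, 168.9]), array([352.3, 232. ])) inner (array([298.4, 180.8]), array([340.5, 221.2])) seat (array([301. , 183.7]), array([337.9, 219.2]))
125 cap bot (array([281.2, 200.6]), array([356.7, 270.7])) top (array([273. , 219.6]), array([364.9, 302.8]))
130 cap bot (array([280. , 203.2]), array([357.9, 275.3])) top (array([271.3, 223.7]), array([366.6, 309.5]))
135 cap bot (array([278.8, 206.1]), array([359.1, 280.1])) top (array([269.4, 228. ]), array([368.4, 316.6]))
```

>>> move_arm([
  {"twist": [0, 0, 0], "dp": [2, 0, 8], "jaw": 1},
  {"twist": [0, 0, 0], "dp": [0, 0, 15], "jaw": 1},
  {"twist": [0, 0, 0], "dp": [0, 0, 12], "jaw": 1},
  {"twist": [0, 0, 0], "dp": [0, 0, 5], "jaw": 1},
  {"twist": [0, 0, 0], "dp": [0, 0, 0], "jaw": 1},
  {"twist": [0, 0, 0], "dp": [0, 0, 0], "jaw": 1},
])

```text
time: 13.8
position: [600.1, 95.8, 70.6]
tool_rot: [[-0.001, 1.0, -0.0], [1.0, 0.001, -0.0], [-0.0, -0.0, -1.0]]
force: [-0.5, 0.7, 0.3]
gripper_width: 39.4
grip_force: 90.7
```

>>> move_arm([
  {"twist": [0, 0, 0], "dp": [0, 0, 3], "jaw": 1},
  {"twist": [0, 0, 0], "dp": [0, 0, 3], "jaw": 1},
])

```text
time: 14.0
position: [600.3, 96.1, 64.8]
tool_rot: [[-0.001, 1.0, 0.001], [1.0, 0.001, 0.0], [0.0, 0.001, -1.0]]
force: [-0.9, -1.0, 0.1]
gripper_width: 39.7
grip_force: 90.7
```

>>> move_arm([
  {"twist": [0, 0, 0], "dp": [0, 0, 2], "jaw": 1},
  {"twist": [0, 0, 0], "dp": [0, 0, 2], "jaw": 1},
])

```text
time: 14.2
position: [600.0, 96.0, 60.5]
tool_rot: [[-0.001, 1.0, 0.0], [1.0, 0.001, -0.0], [-0.0, 0.0, -1.0]]
force: [0.2, 0.6, -0.3]
gripper_width: 39.4
grip_force: 90.7
```

>>> move_arm([
  {"twist": [0, 0, 0], "dp": [-1, 0, 1], "jaw": 1},
  {"twist": [0, 0, 0], "dp": [0, 0, 1.5], "jaw": 1},
])

```text
time: 14.4
position: [600.1, 94.8, 58.1]
tool_rot: [[-0.001, 1.0, 0.0], [1.0, 0.001, -0.0], [-0.0, 0.0, -1.0]]
force: [-0.1, 0.1, -1.1]
gripper_width: 39.2
grip_force: 90.7
```

>>> move_arm([
  {"twist": [0, 0, 0], "dp": [0, 0, 1.5], "jaw": 1},
  {"twist": [0, 0, 0], "dp": [0, 0, 1], "jaw": 1},
])

```text
time: 14.6
position: [600.7, 95.2, 56.2]
tool_rot: [[-0.001, 1.0, 0.001], [1.0, 0.001, 0.001], [0.001, 0.001, -1.0]]
force: [-2.0, 0.9, 15.0]
gripper_width: 39.1
grip_force: 92.3
```

>>> move_arm([
  {"twist": [0, 0, 0], "dp": [0, 0, 1], "jaw": 1},
])

```text
time: 14.7
position: [601.0, 95.3, 55.8]
tool_rot: [[-0.001, 1.0, 0.002], [1.0, 0.001, 0.001], [0.001, 0.002, -1.0]]
force: [-2.9, 0.0, 18.1]
gripper_width: 39.6
grip_force: 92.6
```

>>> move_arm([
  {"twist": [0, 0, 0], "dp": [0, 0, 0.7], "jaw": 1},
  {"twist": [0, 0, 0], "dp": [0, 0, 0], "jaw": 1},
], squeeze=110)

```text
time: 14.9
position: [601.0, 95.3, 54.7]
tool_rot: [[-0.001, 1.0, 0.002], [1.0, 0.001, 0.001], [0.001, 0.002, -1.0]]
force: [1.7, 0.9, 7.6]
gripper_width: 39.1
grip_force: 109.6
```

>>> move_arm([
  {"twist": [0, 0, 0], "dp": [0, 0, 1], "jaw": 1},
])

```text
time: 15.0
position: [601.1, 95.3, 54.0]
tool_rot: [[-0.001, 1.0, 0.002], [1.0, 0.001, 0.001], [0.001, 0.002, -1.0]]
force: [-1.5, 1.2, 13.5]
gripper_width: 39.1
grip_force: 110.1
```

>>> move_arm([
  {"twist": [0, 0, 0], "dp": [0, 0, 1], "jaw": 1},
])

```text
time: 15.1
position: [600.9, 95.4, 52.9]
tool_rot: [[-0.001, 1.0, 0.002], [1.0, 0.001, 0.001], [0.001, 0.002, -1.0]]
force: [-1.9, 1.7, 9.6]
gripper_width: 39.0
grip_force: 109.7
```

>>> move_arm([
  {"twist": [0, 0, 0], "dp": [0, 0, 1], "jaw": 1},
])

```text
time: 15.2
position: [600.8, 95.4, 51.6]
tool_rot: [[-0.001, 1.0, 0.002], [1.0, 0.001, 0.001], [0.001, 0.002, -1.0]]
force: [0.1, 2.6, 7.3]
gripper_width: 38.9
grip_force: 109.7
```

>>> move_arm([
  {"twist": [0, 0, 0], "dp": [0, 0, 1], "jaw": 1},
])

```text
time: 15.3
position: [600.6, 95.3, 50.4]
tool_rot: [[-0.001, 1.0, 0.001], [1.0, 0.001, 0.001], [0.001, 0.001, -1.0]]
force: [0.1, 0.9, 3.6]
gripper_width: 39.3
grip_force: 110.0
```

>>> move_arm([
  {"twist": [0, 0, 0], "dp": [0, 0, 1], "jaw": 1},
])

```text
time: 15.4
position: [600.4, 95.3, 49.1]
tool_rot: [[-0.001, 1.0, 0.001], [1.0, 0.001, 0.0], [0.0, 0.001, -1.0]]
force: [-0.2, 1.0, 2.2]
gripper_width: 38.9
grip_force: 110.3
```

Snapped through. Now on down to the seat, which should come at a reading of about 44.

>>> move_arm([
  {"twist": [0, 0, 0], "dp": [0, 0, 1], "jaw": 1},
  {"twist": [0, 0, 0], "dp": [0, 0, 1], "jaw": 1},
])

```text
time: 15.6
position: [600.0, 95.1, 46.6]
tool_rot: [[-0.001, 1.0, -0.0], [1.0, 0.001, -0.0], [-0.0, -0.0, -1.0]]
force: [1.6, 2.9, -1.2]
gripper_width: 38.8
grip_force: 110.7
```

>>> move_arm([
  {"twist": [0, 0, 0], "dp": [0, 0, 1], "jaw": 1},
])

```text
time: 15.7
position: [600.0, 95.1, 45.7]
tool_rot: [[-0.001, 1.0, -0.0], [1.0, 0.001, -0.0], [-0.0, -0.0, -1.0]]
force: [-0.2, 2.9, -1.5]
gripper_width: 39.1
grip_force: 110.7
```

>>> move_arm([
  {"twist": [0, 0, 0], "dp": [0, 0, 1], "jaw": 1},
])

```text
time: 15.8
position: [599.8, 94.7, 44.7]
tool_rot: [[-0.001, 1.0, -0.001], [1.0, 0.001, -0.0], [-0.0, -0.001, -1.0]]
force: [-0.3, -0.2, -0.5]
gripper_width: 39.2
grip_force: 110.8
```

>>> move_arm([
  {"twist": [0, 0, 0], "dp": [0, 0, 1], "jaw": 1},
])

```text
time: 15.9
position: [599.9, 94.7, 44.2]
tool_rot: [[-0.001, 1.0, -0.0], [1.0, 0.001, -0.0], [-0.0, -0.0, -1.0]]
force: [-9.4, 0.0, 23.2]
gripper_width: 38.7
grip_force: 113.3
```

>>> move_arm([
  {"twist": [0, 0, 0], "dp": [0, 0, 0.5], "jaw": 1},
  {"twist": [0, 0, 0], "dp": [0, 0, 0], "jaw": 1},
  {"twist": [0, 0, 0], "dp": [0, 0, 0], "jaw": 1},
])

```text
time: 16.2
position: [599.9, 94.7, 44.3]
tool_rot: [[-0.001, 1.0, -0.0], [1.0, 0.001, 0.0], [0.0, -0.0, -1.0]]
force: [-9.0, -0.5, 18.1]
gripper_width: 39.0
grip_force: 113.0
```

```bash
python3 - <<'E'
from h import *
s=telemetry.observe();print(s['time'],s['position'],s['force'],s['gripper_width'])
d=snap('scene')
m=np.array(d['color'].max(2)<32)
g=cv2.cvtColor(d['color'],cv2.COLOR_RGB2GRAY)[135:205,345:415]
print('\n'.join(''.join(' .:-=+*#%@'[min(9,q//18)] for q in r) for r in g))
print(proj(d,(600.6,94.7-21,63)),proj(d,(600.6,94.7,63)),proj(d,(600.6,94.7,93)))
s=telemetry.observe();print(s['position'],s['force'])
E
```

```text
16.2 [599.88848903  94.67544181  44.26375776] [-9.02144291 -0.48687613 18.12766734] 38.99065107685809
#########*-.  ..:........    .. ... .   . . ..    . .. :+#%%%%%%%%%%%%
###%%%%%%*=.  ....... .  ...    .  ..... .  .  ...... ..=#%%%%%%%%%%%%
%%%%%%%%%#+:  ....  . .      . .    .     ...   ........-*%%%%%%%%%%%%
%%%%%%%%%%*:  .   .   .. ..  .... .. ....  .... .....::.-*%%%%%%%%%%%%
%%%%%%%%%%*-    ...   ...    ..    .. . .     . .....::::*%%%%%%%%%%%%
%%%%%%%%%%*-.        ...  ..  .   . . .. .  . .  ....:---+#%%%%%%%%%%%
%%%%%%%%%%*-.. . . .......       ..   ...  .  . .....:---+#%%%%%%%%%%%
%%%%%%%%##+-. ......  . ..  . ..  . .....      .......:--=+##%%%%%%%%%
%%%%%%%#*+=:.  ..::.  .   ... ...  . .  . .     ... ..::--=+*%%%%%%%%%
%%%%%%#*=--:.. ..::... ... . . . . . .     . ....  ...::---=+*#%###%%%
%%%%%%#+=--:.   .::..  ..      ...    .   . .  ..  .:::::----=**+=+*#%
*#%%%%#+----:..  ::.. ... ...  .   . .  . . ..  . .:==-:::----==-::=*#
+*#%%%#+----:.   .....  . . . .. .    . . . .     .=**=:::::-----:.:+*
=+**#%#+----:... ..    .   . .    . .      .. .  ..=**=:::::::----::=+
===+
[... 3434 characters left out ...]
==============-:-=====================+=
%+-::--=====================================-::-----===============+=+
%*=:::--==================================---:::::::---============+==
%#*+-:::--======++=======================----::::::::::--=============
%%%#*+-::----===========================--::::::::::::::--===========-
%%%%%#*=--:---=====+==+=================--::::::::::::---=======+==---
%%%%%%%*+=------====+++==================-:-:::::::::-=======+====---+
%%%%%%%%#**+-::---===+=+==================--::-::::--=======+====---+#
[371.37415308 185.80363358] [377.64013802 181.76943189] [378.81928553 170.03600411]
[599.91139463  94.66903934  44.28888761] [-8.72259376 -0.45173422 19.14416876]
```

>>> move_arm([
  {"twist": [0, 0, 0], "dp": [0, 0, 0.6], "jaw": 1},
  {"twist": [0, 0, 0], "dp": [0, 0, 0], "jaw": 1},
  {"twist": [0, 0, 0], "dp": [0, 0, 0], "jaw": 1},
])

```text
time: 16.55
position: [600.0, 94.7, 44.2]
tool_rot: [[-0.001, 1.0, -0.0], [1.0, 0.001, 0.0], [0.0, -0.0, -1.0]]
force: [-12.4, -1.3, 27.7]
gripper_width: 39.0
grip_force: 114.0
```

>>> move_arm([
  {"twist": [0, 0, 0], "dp": [0, 0, 0], "jaw": 1},
  {"twist": [0, 0, 0], "dp": [0, 0, 0], "jaw": 1},
  {"twist": [0, 0, 0], "dp": [0, 0, 0], "jaw": 1},
  {"twist": [0, 0, 0], "dp": [0, 0, 0], "jaw": 1},
  {"twist": [0, 0, 0], "dp": [0, 0, 0], "jaw": 1},
])

```text
time: 17.05
position: [600.0, 94.7, 44.2]
tool_rot: [[-0.001, 1.0, -0.0], [1.0, 0.001, 0.0], [0.0, -0.0, -1.0]]
force: [-11.7, -0.9, 28.2]
gripper_width: 38.7
grip_force: 114.0
```

The push holds steady at 28 N, with the cap at its expected seated height. Handing in.

```bash
python3 -c "
from rig import job;print(job.finish_job())"
```

```text
the job is handed in; nothing more can be done
None
```

The keeper bar is clicked shut, the larger black cap is snapped onto the stud and seated, and I handed the job in at about 17 s with the arm still pressing down at about 28 N; no verdict came back.

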